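# Pack the coupling set beside the balancing stand

### The arm

A 7-joint arm with a two-finger parallel gripper is mounted at the origin on the work surface. World frame = base frame: x ahead of the robot, y to its left, z up, the work surface at z = 0. Lengths are in m, angles in rad, forces in N, time in s.
With the tool pointing down it reaches from about 0.4 to 0.85 m from the base axis. Payload 4.5 kg.
Tool frame: the origin (TCP) lies where the fingers leave the gripper's body, on its centre line; the fingertips stand 64 mm ahead of it and the grasp point (between the pads) lies 45 mm ahead of it; z points along the fingers, y is the line along which they close (so a half turn about z gives the same grasp; the last joint's range is limited). The gripper opens to 88 mm and grips with 3 to 60 N. Pads are 18 mm wide; open, the fingers measure 123 mm over their backs; the gripper's body (75 mm by 187 mm) begins 45 mm behind the grasp point.
Start: joints at [-1.127, 0.689, -0.195, 1.565, 0.157, 0.902, -0.215], TCP at [0.249, 0.573, 0.303] pointing down, gripper open.
Joint ranges: [-3.01, 3.01], [-0.46, 2.08], [-1.47, 1.51], [0.13, 2.56], [-1, 4.14], [0.04, 2.09], [-2.66, 2.66]. Speed limits (rad/s): [2.57, 2.57, 3.14, 3.14, 3.14, 3.14, 3.14].

### API

Orientations are given as a unit quaternion [x, y, z, w].
In Python, from plant import r gives the robot as it stands.
- The arm moves only by the tool play_rows, never from a script. Its arguments are lists of equal length, an entry for each row: "translation": the shift along the tool's x, y, z in m, a list of three; "delta_rot": the turn, a rotation vector about the tool's x, y, z in degrees, a list of three; "grip": the opening, from -1 (shut) to 1 (fully open). In form: {"translation": [[x, y, z], ...], "delta_rot": [[rx, ry, rz], ...], "grip": [grip, ...]}. A call has 1 to 20 rows; each row shifts and turns the commanded pose from where the row before left it, along the tool's axes as they then stand; what a row does not reach is not made up. A row lasts 1/8 s, in which the tool goes at most 62.5 mm and 10.7 degrees, less where a joint would pass 70% of its speed; a pose out of reach is approached as far as the arm can. A call with a gripper value outside its range is refused whole. The fingers move at their own pace and stop on an object; "squeeze" is the grip in N (left out, the last holds). Time passes only in rows, so rows that do not move let the fingers close. It gives the time, the measured TCP pose, the force, the opening and the grip force at its end, in the units of the state.
- r.get_state(): the state, without advancing time (a new reading comes with each control period).
- r.snapshot(name): name is "scene" or "top" or "wrist"; returns the picture (420x560x3 uint8, blue, green, red); there is no depth.
- r.get_calibration(name): a dict with "intrinsics" (3x3 intrinsics, pixels), "k1" (the pictures are not rectified: a ray, as slopes to the right and down, at radius r is drawn at 1 + k1 r^2 times it, then the intrinsics apply), "eye" and "rotation" of the camera in the world. Camera axes: x right, y up, looking along -z (the intrinsics and any distortion apply to the point x, -y, -z); pixel columns grow to the right and rows downward; lengths in m; the calibration is good to about 2 mm. A picture is of the moment at which its call begins: read the wrist's pose just before it. get_calibration takes no time and is no camera call; for the wrist camera it gives the pose at the moment of the call.
- r.finish_job(): hands the job in; it is judged then, once.
Trained networks look in the newest picture that a camera, given by its name, has taken for a name from the list of things; names that differ only in an ending like _2 or _b are one class to them, and where a whole thing is asked for, a point or a joint stands for the part that bears it (a point fixed in the world has none). Each returns a list of dicts, best first, with "confidence" (0 to 1); they miss things now and then, are a little off and sometimes report something else, mostly with a low value. They report only what shows in the picture. A call takes as long as a camera call.
- r.look_for(camera, target): "point" ([x, y, z] in m, in world coordinates, good to about 4 mm: the middle of the surface that is visible of it).
- r.silhouettes(camera, target): "pixels" (420x560 bool, what is visible of it).
The state is a dict: "clock": time; "q": joint angles; "qd": joint speeds; "joint_torque": joint torques, N m; "tool_pos": TCP position; "eef_rot": TCP orientation; "contact_force": force on the tool from outside, world axes, zero at the start; "moment": the same for the moment, N m; "opening": opening from 0.0 (shut) to 1.0 (fully open); "finger_force": force on a finger pad.
Only numpy, scipy, OpenCV 4.12 (cv2) and the standard library are available. Lean on these libraries where they do the work, as an engineer would, in place of code of your own. Each camera call takes 0.05 s, during which the arm holds its last target. There are 200 camera calls.

### The job

Pack the coupling set: lay the ball bearing and the shaft collar flat on the floor of the wooden box, the collar in the half nearer the roller pedestal and the bearing in the half nearer the V-block, then close the box with its lid, seated fully down all round. Stand the cast-iron coupling half flange down on the bench between the box and the roller pedestal, about midway and in line with them. Leave the scribe and the grease tin where they are.

Things in the scene. Friction and masses are not known exactly. Their poses are not given: they have to be found in the camera images.
- box: Open wooden box fixed to the bench, outside 117 (its x) by 152 (its y) by 30 mm high, walls and floor 6 thick: inside 105 by 140, 24 deep. Origin: centre of the underside, z up. Pedestal and V-block stand off its short ends, one 300 to 330 along its +y, the other as far along its -y, within 15 of its y axis; which is on which side changes.
- lid: Loose lift-off wooden lid, right way up, 0.15 kg: plate 117 (x) by 152 (y) mm, 8 thick; under it a plug 91 by 126 by 4 that drops inside the box walls with 7 to spare each side; on top a dark bar handle 16 (x) by 70 (y), 24 high. Origin: centre of the plug's underside; plate top is 12 above it, handle top 36. Either way round fits. Closed, its origin is 26 above the box's.
- bearing: Loose sealed steel ball bearing lying flat: outside diameter 47 mm, bore 20, 14 high, with a black rubber seal between bright steel rings; 0.11 kg. Origin: centre of the underside, z up (its axis).
- collar: Loose knurled aluminium shaft collar lying flat: outside diameter 37 mm, bore 20, 15 high, with one dark radial slit; 0.03 kg. Origin: centre of the underside, z up (its axis).
- coupling: Loose black cast-iron pump coupling half, standing flange down: flange diameter 80 mm, 15 thick, and above it a hub of diameter 46 up to 43 over the bench, bored 22; four bolt heads, 4 high, on the flange; 0.74 kg. Origin: centre of the flange's underside, z up (its axis).
- pedestal: Roller pedestal of the balancing stand, fixed to the bench: green base 90 by 90 by 14 mm, upright, and two steel roller discs of diameter 60 at the top, 113 high over all. Origin: centre of the underside.
- vblock: Dark steel V-block fixed to the bench, 70 by 70 by 50 mm high, V groove along its y. Origin: centre of the underside.
- scribe: Bystander: brass scribe with a thin steel point, about 140 mm long, body 8 thick, lying on the bench beyond the box. Origin: centre of the underside; its length is its x.
- tin: Bystander: closed round grease tin standing on the bench, diameter 64 mm, 75 high. Origin: centre of the underside.

How it is judged:
At the end, for the whole second after the job is handed in: Bearing and collar flat on the box floor, each over 15 mm into its half (collar: pedestal side); lid on within 12 mm, down within 2.5 mm; coupling half flange down on the pedestal side, 130-210 mm from box centre along its long axis, within 30 mm of the axis; all released, at rest (((y of pedestal in the frame of box above 0 m and y of collar in the frame of box above 0.015 m and y of bearing in the frame of box below -0.015 m and y of coupling in the frame of box between 0.13 and 0.21 m) or (y of pedestal in the frame of box below 0 m and y of collar in the frame of box below -0.015 m and y of bearing in the frame of box above 0.015 m and y of coupling in the frame of box between -0.21 and -0.13 m)) and x of collar in the frame of box between -0.045 and 0.045 m and y of collar in the frame of box between -0.065 and 0.065 m and z of each of collar, bearing in the frame of box below 0.01 m and angle between each of collar, bearing's own z axis and vertical below 0.12 rad and x of bearing in the frame of box between -0.045 and 0.045 m and y of bearing in the frame of box between -0.065 and 0.065 m and horizontal distance between lid and box below 0.012 m and z of lid in the frame of box between 0.022 and 0.0285 m and angle between lid's own z axis and vertical below 0.04 rad and angle between the y axis of lid and the y axis of box, either way round below 0.15 rad and x of coupling in the frame of box between -0.03 and 0.03 m and height (world z) of coupling below 0.004 m and angle between coupling's own z axis and vertical below 0.08 rad and linear speed of each of collar, bearing, lid, coupling below 0.02 m/s and angular speed of each of collar, bearing, lid, coupling below 0.2 rad/s); the robot touches nothing.
It fails at once if the scribe is disturbed (moved more than 30 mm) (distance of scribe from where it was at the start of the episode above 0.03 m).
It fails at once if the grease tin is disturbed (moved more than 30 mm) (distance of tin from where it was at the start of the episode above 0.03 m).
It also fails if it takes over 91 s, if anything falls off the work surface, if the arm or the gripper's body presses on something with over 40 N, if the wrist force passes 120 N, or if a joint passes its speed limit or range.

## Working session

There is one attempt and no reset: what is moved stays moved. The work goes in short steps, Python scripts to look and compute and a tool call to move; the robot and the scene stay as the last step left them, time stands still between calls to the robot, and variables do not carry over. Pictures are saved under pics/ and viewed, at most 14 in all, crops included, and the job is handed in when it is done.

Besides the shell and the picture viewer there is one more tool, called after "Request:" as name(argument=value, ...), one argument or row to a line, values as JSON. play_rows: Moves the arm, as the interface text tells. Its arguments: {"type":"object","properties":{"translation":{"type":"array","items":{"type":"array","items":{"type":"number"}}},"delta_rot":{"type":"array","items":{"type":"array","items":{"type":"number"}}},"grip":{"type":"array","items":{"type":"number"}},"squeeze":{"type":"number"}},"required":["translation","delta_rot","grip"]}

```bash
mkdir -p pics; ls; python3 - <<'E'
from plant import r
import cv2
s=r.get_state();print(s['clock'],s['tool_pos'],s['eef_rot'],s['opening'])
for c in("scene","top"):
    cv2.imwrite(f"pics/{c}0.png",r.snapshot(c))
    k=r.get_calibration(c);print(c,k)
    for t in("box","lid","bearing","collar","coupling","pedestal","vblock","scribe","tin"):
        print(t,[(round(d['confidence'],2),[round(float(v),3) for v in d['point']]) for d in r.look_for(c,t)[:3]])
E
```

```text
pics
0.0 [0.24883661 0.57275849 0.30191328] [ 2.03415967e-01  9.79091962e-01 -9.27253971e-04 -1.17434585e-04] 0.9989015698023738
scene {'intrinsics': array([[424.73947134,   0.        , 285.3592495 ],
       [  0.        , 424.73947134, 200.50448496],
       [  0.        ,   0.        ,   1.        ]]), 'k1': 0.019818679512218697, 'eye': array([ 1.02164873, -0.40734471,  0.6798693 ]), 'rotation': array([0.34152305, 0.14128124, 0.36586102, 0.85413543])}
box [(0.73, [0.592, -0.019, 0.004])]
lid [(0.75, [0.393, 0.317, 0.013])]
bearing [(0.75, [0.436, -0.009, 0.005]), (0.15, [0.397, -0.292, 0.064])]
collar [(0.49, [0.43, -0.121, 0.011])]
coupling [(0.55, [0.469, 0.121, 0.016])]
pedestal [(0.88, [0.634, -0.317, 0.019])]
vblock [(0.7, [0.566, 0.295, 0.033])]
scribe [(0.77, [0.75, -0.04, 0.007])]
tin [(0.83, [0.397, -0.291, 0.062])]
top {'intrinsics': array([[449.98459754,   0.        , 283.87117157],
       [  0.        , 449.98459754, 217.30176222],
       [  0.        ,   0.        ,   1.        ]]), 'k1': -0.06927573808603436, 'eye': array([0.41500014, 0.0215126 , 1.18124224]), 'rotation': array([-0.04093797,  0.06240239,  0.71034511, -0.69988559])}
box [(0.95, [0.593, -0.011, 0.007]), (0.71, [0.374, -0.276, 0.079])]
lid [(0.58, [0.377, 0.314, 0.016])]
bearing [(0.72, [0.432, -0.008, 0.01])]
collar [(0.46, [0.429, -0.118, 0.018]), (0.22, [0.614, -0.306, 0.056])]
coupling [(0.96, [0.453, 0.132, 0.015])]
pedestal [(0.6, [0.614, -0.305, 0.054])]
vblock [(0.9, [0.568, 0.301, 0.042])]
scribe []
tin [(0.91, [0.377, -0.276, 0.078])]
```

View pics/top0.png

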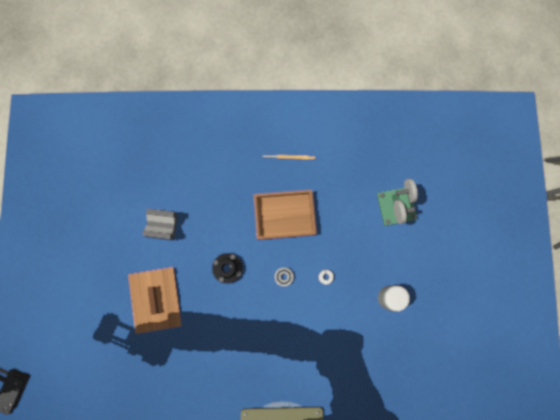

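View pics/scene0.png

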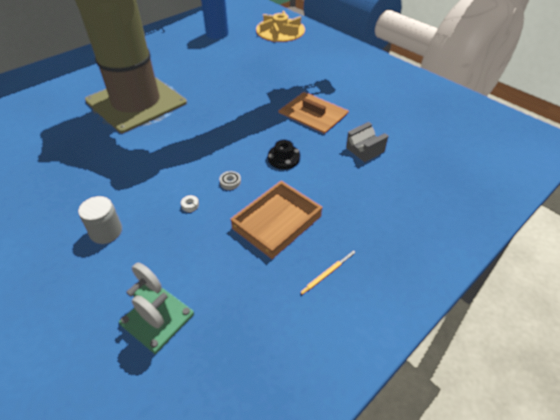

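```bash
cat > h.py <<'E'
import numpy as np
from scipy.spatial.transform import Rotation as R
from scipy.optimize import least_squares
def proj(k,P):
    p=R.from_quat(k['rotation']).inv().apply(P-k['eye'])
    s=np.c_[p[:,0],-p[:,1]]/-p[:,2:3]
    s=s*(1+k['k1']*(s**2).sum(1))[:,None]
    K=k['intrinsics'];return np.c_[s[:,0]*K[0,0]+K[0,2],s[:,1]*K[1,1]+K[1,2]]
def bx(a,b,z0,z1): return np.array([[x,y,z] for x in(-a/2,a/2) for y in(-b/2,b/2) for z in(z0,z1)])
def cyl(d,z0,z1):
    t=np.arange(0,2*np.pi,.1);return np.vstack([np.c_[d/2*np.cos(t),d/2*np.sin(t),t*0+z] for z in(z0,z1)])
M=dict(box=bx(.117,.152,0,.03),lid=np.vstack([bx(.117,.152,.004,.012),bx(.016,.07,.012,.036)]),
 bearing=cyl(.047,0,.014),collar=cyl(.037,0,.015),coupling=np.vstack([cyl(.08,0,.015),cyl(.046,0,.043)]),
 tin=cyl(.064,0,.075),vblock=bx(.07,.07,0,.05))
A=np.arange(0,2*np.pi,.1);D=np.c_[np.cos(A),np.sin(A)]
def fit(name,obs,x0,z=0.):
    """obs: list of (calib, mask)"""
    sup=[]
    for k,m in obs:
        v,u=np.nonzero(m);sup.append((D@np.c_[u,v].T).max(1))
    def f(p):
        W=R.from_euler('z',p[2]).apply(M[name])+[p[0],p[1],z]
        return np.concatenate([(D@proj(k,W).T).max(1)-s-.0 for (k,_),s in zip(obs,sup)]+[[.01*p[2]]])
    o=least_squares(f,x0,loss='soft_l1',x_scale=[.01,.01,.1]);return o.x,np.sqrt(np.mean(o.fun**2))
E
python3 - <<'E'
from plant import r
from h import *
X=dict(box=(.593,-.011),lid=(.38,.314),bearing=(.432,-.008),collar=(.429,-.118),coupling=(.455,.13),tin=(.377,-.28),vblock=(.568,.3))
ob={t:[] for t in X}
for c in("top","scene"):
    r.snapshot(c);k=r.get_calibration(c)
    for t in X:
        d=r.silhouettes(c,t)
        if d: ob[t].append((k,d[0]['pixels']))
for t in X:
    for o in [ob[t]]+[[q] for q in ob[t]]:
        p,e=fit(t,o,[*X[t],0.]);print(t,p.round(4),'deg',round(np.degrees(p[2]),1),'rms',round(e,2))
E
```

```text
box [ 0.5933 -0.0144  0.0614] deg 3.5 rms 1.03
box [ 0.5932 -0.0155  0.0621] deg 3.6 rms 0.8
box [ 0.5933 -0.0128  0.0645] deg 3.7 rms 1.11
lid [0.3791 0.323  0.0362] deg 2.1 rms 3.92
lid [0.3781 0.3211 0.2188] deg 12.5 rms 4.5
lid [ 0.3791  0.3253 -0.006 ] deg -0.3 rms 3.03
bearing [ 0.4324 -0.0106 -0.6547] deg -37.5 rms 0.81
bearing [ 0.4317 -0.0107  6.6279] deg 379.7 rms 0.56
bearing [ 0.434  -0.0109 -0.1028] deg -5.9 rms 0.89
collar [ 0.4305 -0.1192  0.8292] deg 47.5 rms 0.9
collar [ 0.4291 -0.1204  2.2279] deg 127.6 rms 0.95
collar [ 0.4316 -0.1189  0.4946] deg 28.3 rms 0.6
coupling [ 0.457   0.1359 -3.4422] deg -197.2 rms 1.08
coupling [ 0.4558  0.135  -5.532 ] deg -317.0 rms 0.92
coupling [0.4588 0.1362 0.0585] deg 3.4 rms 1.03
tin [  0.5824   0.1723 -12.2917] deg -704.3 rms 101.1
tin [ 0.3747 -0.2857  0.0193] deg 1.1 rms 0.98
tin [ 0.5805  0.2932 -1.412 ] deg -80.9 rms 3.03
vblock [ 0.5707  0.3054 -0.1195] deg -6.8 rms 0.89
vblock [ 0.5702  0.3048 -0.1167] deg -6.7 rms 0.6
vblock [ 0.5711  0.3068 -0.1219] deg -7.0 rms 1.02
```

```bash
cat >> h.py <<'E'
def go(s,target,yaw):
    """turn (deg, tool z) to bring the closing axis to yaw deg, and shift to target in the tool frame after that turn"""
    q=R.from_quat(s['eef_rot']);a=np.radians(yaw)
    y=np.array([np.cos(a),np.sin(a),0]);z=np.array([0,0,-1.]);G=[R.from_matrix(np.c_[np.cross(w,z),w,z]) for w in(y,-y)]
    g=min(G,key=lambda g:(q.inv()*g).magnitude())
    return (q.inv()*g).as_rotvec(degrees=True).round(1),(g.inv().apply(np.array(target)-s['tool_pos'])*1e3).round(1)
E
python3 - <<'E'
from plant import r
from h import *
ob=[]
for c in("top","scene"):
    r.snapshot(c);k=r.get_calibration(c)
    d=r.silhouettes(c,'lid');ob.append((k,d[0]['pixels']))
for o in [ob]+[[q] for q in ob]:
    p,e=fit('lid',o,[.38,.315,1.5]);print(p.round(4),'deg',round(np.degrees(p[2]),1),'rms',round(e,2))
s=r.get_state()
print(go(s,(.432,-.011,.17),3.6))
E
```

```text
[0.3785 0.3226 1.7079] deg 97.9 rms 1.26
[0.3779 0.3217 1.7052] deg 97.7 rms 1.09
[0.3788 0.3243 1.7029] deg 97.6 rms 1.32
(array([ 0. , -0. , 62.9]), array([-594.6,  146. ,  132.7]))
```

Request:
play_rows(
  translation=[
    [0,0,0],
    [0,0,0],
    [0,0,0],
    [0,0,0],
    [0,0,0],
    [0,0,0],
    [0,0,0],
    [-40,36.5,10],
    [-40,36.5,10],
    [-40,36.5,10],
    [-40,36.5,10],
    [-48.3,0,10.3],
    [-48.3,0,10.3],
    [-48.3,0,10.3],
    [-48.3,0,10.3],
    [-48.3,0,10.3],
    [-48.3,0,10.3],
    [-48.3,0,10.3],
    [-48.3,0,10.3],
    [-48.3,0,10.3],
  ],
  delta_rot=[
    [0,0,9],
    [0,0,9],
    [0,0,9],
    [0,0,9],
    [0,0,9],
    [0,0,9],
    [0,0,9],
    [0,0,0],
    [0,0,0],
    [0,0,0],
    [0,0,0],
    [0,0,0],
    [0,0,0],
    [0,0,0],
    [0,0,0],
    [0,0,0],
    [0,0,0],
    [0,0,0],
    [0,0,0],
    [0,0,0],
  ],
  grip=[1,1,1,1,1,1,1,1,1,1,1,1,1,1,1,1,1,1,1,1],
  squeeze=20,
)

```text
clock: 4.5
tool_pos: [0.4599, -0.1488, 0.1396]
eef_rot: [0.685, 0.729, 0.001, 0.0]
contact_force: [0.7, -0.2, -0.2]
opening: 1.0
finger_force: 0.0
```

```bash
python3 - <<'E'
from plant import r
from h import *
import cv2
s=r.get_state();im=r.snapshot("wrist");k=r.get_calibration("wrist");cv2.imwrite("pics/w1.png",im)
print(s['tool_pos'],s['eef_rot'],k['eye'],k['rotation'])
for t,x in dict(collar=(.43,-.119),bearing=(.432,-.011),box=(.593,-.014)).items():
    for d in r.silhouettes("wrist",t)[:1]:
        m=d['pixels'];v,u=np.nonzero(m);p,e=fit(t,[(k,m)],[*x,0]);print(t,p,e,u.min(),u.max(),v.min(),v.max())
print(go(s,(.432,-.011,.15),3.6))
E
```

```text
[ 0.45991004 -0.14882575  0.13961384] [6.84939371e-01 7.28599767e-01 5.04893532e-04 4.27100166e-04] [ 0.45543933 -0.08767528  0.21936135] [-0.14384577 -0.00423702  0.02281629  0.98932798]
collar [ 0.429467   -0.13094152  0.0730395 ] 2.0830091220134594 213 263 155 205
bearing [ 0.43313667 -0.02633358 -0.31587023] 8.89738588575458 209 283 0 52
box [ 0.59294252 -0.08381304  0.14780431] 41.24724339337414 391 559 0 160
(array([ 0.1, -0. , -0.1]), array([139.3, -19.2, -10.4]))
```

View pics/w1.png

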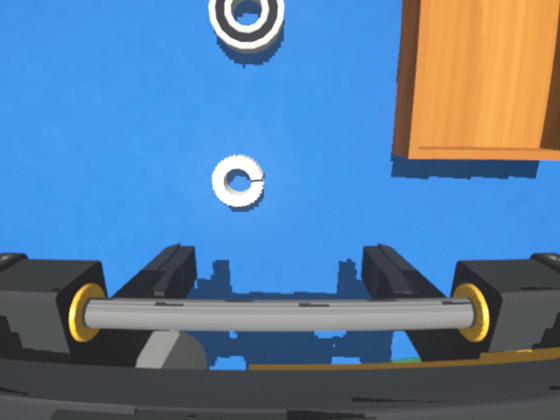

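```bash
cat > w.py <<'E'
from plant import r
from h import *
import sys
def look(guess):
    k=r.get_calibration("wrist");s=r.get_state();r.snapshot("wrist");out={}
    for t,x in guess.items():
        for d in r.silhouettes("wrist",t)[:1]:
            m=d['pixels'];v,u=np.nonzero(m);p,e=fit(t,[(k,m)],[*x,0][:3]);print(t,p.round(4),'rms',round(e,2),u.min(),u.max(),v.min(),v.max())
    print('tcp',s['tool_pos'].round(4),'clock',s['clock'])
E
python3 - <<'E'
from w import *
look(dict(collar=(.43,-.119),bearing=(.432,-.011)))
s=r.get_state();print(s['tool_pos'],s['qd'],go(s,(.432,-.011,.15),3.6))
E
```

```text
collar [ 0.4305 -0.1189 -0.4139] rms 1.3 213 265 155 207
bearing [ 0.4324 -0.0131 -0.5098] rms 8.48 209 284 0 54
tcp [ 0.4593 -0.1484  0.1398] clock 4.7
[ 0.4597776  -0.14498226  0.14022984] [-1.32308627e-02 -3.64213848e-03  7.01646104e-04  1.17593640e-03
  1.35655571e-04 -5.85793476e-05  2.29791171e-05] (array([ 0. , -0.1,  0.1]), array([135.5, -19.3,  -9.8]))
```

Request:
play_rows(
  translation=[
    [0.014,-0.014,0],
    [0.014,-0.0136,0],
    [0,0,0.015],
    [0,0,0.015],
    [0,0,0.015],
    [0,0,0.015],
    [0,0,0.008],
    [0,0,0.005],
    [0,0,0],
    [0,0,0],
  ],
  delta_rot=[
    [0,0,0],
    [0,0,0],
    [0,0,0],
    [0,0,0],
    [0,0,0],
    [0,0,0],
    [0,0,0],
    [0,0,0],
    [0,0,0],
    [0,0,0],
  ],
  grip=[1,1,1,1,1,1,1,1,1,1],
  squeeze=20,
)

```text
clock: 6.1
tool_pos: [0.4359, -0.1215, 0.0768]
eef_rot: [0.684, 0.729, -0.003, -0.005]
contact_force: [1.1, 0.8, 0.2]
opening: 0.996
finger_force: 0.0
```

Request:
play_rows(
  translation=[
    [0,0,0],
    [0,0,0],
  ],
  delta_rot=[
    [0,0,0],
    [0,0,0],
  ],
  grip=[1,1],
)

```text
clock: 6.35
tool_pos: [0.4358, -0.1224, 0.0767]
eef_rot: [0.685, 0.729, -0.003, -0.005]
contact_force: [0.6, 0.2, -0.5]
opening: 1.001
finger_force: 0.0
```

Request:
play_rows(
  translation=[
    [0.0037,-0.0051,0.003],
    [0,0,0.0065],
    [0,0,0],
    [0,0,0],
  ],
  delta_rot=[
    [0,0,0],
    [0,0,0],
    [0,0,0],
    [0,0,0],
  ],
  grip=[1,1,1,1],
)

```text
clock: 6.85
tool_pos: [0.4321, -0.1201, 0.0694]
eef_rot: [0.685, 0.728, -0.003, -0.005]
contact_force: [-0.4, -1.0, 1.0]
opening: 1.0
finger_force: 0.0
```

Request:
play_rows(
  translation=[
    [0,0,0.0035],
    [0,0,0],
    [0,0,0],
    [0,0,0],
    [0,0,0],
    [0,0,0],
    [0,0,0],
    [0,0,0],
  ],
  delta_rot=[
    [0,0,0],
    [0,0,0],
    [0,0,0],
    [0,0,0],
    [0,0,0],
    [0,0,0],
    [0,0,0],
    [0,0,0],
  ],
  grip=[1,-1,-1,-1,-1,-1,-1,-1],
)

```text
clock: 7.85
tool_pos: [0.432, -0.12, 0.0658]
eef_rot: [0.685, 0.729, -0.003, -0.005]
contact_force: [0.4, 0.2, 1.3]
opening: 0.402
finger_force: 20.0
```

Request:
play_rows(
  translation=[
    [0,0,-0.02],
    [0,0,-0.02],
    [0,0,-0.02],
    [0,0,-0.01],
    [0.01,0.028,0],
    [0.01,0.028,0],
    [0.01,0.028,0],
    [0.01,0.028,0],
    [0.01,0.028,0],
    [0.01,0.0276,0],
    [0,0,0],
    [0,0,0],
  ],
  delta_rot=[
    [0,0,0],
    [0,0,0],
    [0,0,0],
    [0,0,0],
    [0,0,0],
    [0,0,0],
    [0,0,0],
    [0,0,0],
    [0,0,0],
    [0,0,0],
    [0,0,0],
    [0,0,0],
  ],
  grip=[-1,-1,-1,-1,-1,-1,-1,-1,-1,-1,-1,-1],
)

```text
clock: 9.35
tool_pos: [0.5977, -0.0514, 0.1267]
eef_rot: [0.686, 0.728, -0.002, -0.001]
contact_force: [0.2, 0.1, -0.6]
opening: 0.402
finger_force: 20.0
```

```bash
python3 - <<'E'
from w import *
s=r.get_state();print(s['clock'],s['tool_pos'],go(s,(.5955,-.0494,.0745),3.6))
k=r.get_calibration("wrist");import cv2;cv2.imwrite("pics/w2.png",r.snapshot("wrist"))
for d in r.silhouettes("wrist","box")[:1]:
    m=d['pixels'];v,u=np.nonzero(m);print(u.min(),u.max(),v.min(),v.max())
P=R.from_euler('z',3.6,degrees=True).apply(np.array([[sx*.0585,sy*.076,.03] for sx in(-1,1) for sy in(-1,1)]))+[.5933,-.0145,0]
print(proj(k,P).round())
E
```

```text
9.35 [ 0.59771523 -0.0514308   0.12672356] (array([-0.2,  0.1, -0.2]), array([ 2.2, -2.1, 52.2]))
165 379 42 292
[[188. 293.]
 [166.  45.]
 [362. 293.]
 [381.  43.]]
```

View pics/w2.png

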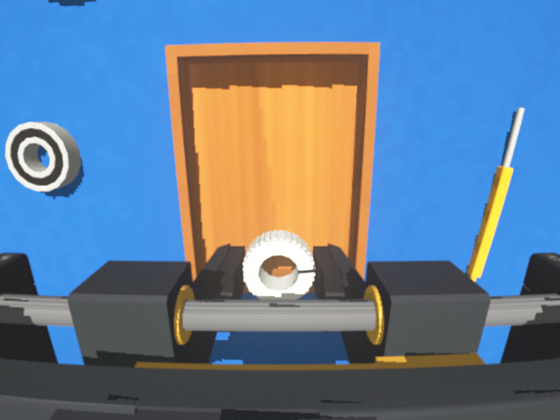

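Request:
play_rows(
  translation=[
    [0.0022,-0.0021,0.013],
    [0,0,0.013],
    [0,0,0.013],
    [0,0,0.009],
    [0,0,0.005],
    [0,0,0],
    [0,0,0],
  ],
  delta_rot=[
    [0,0,0],
    [0,0,0],
    [0,0,0],
    [0,0,0],
    [0,0,0],
    [0,0,0],
    [0,0,0],
  ],
  grip=[-1,-1,-1,-1,-1,-1,-1],
)

```text
clock: 10.32
tool_pos: [0.5971, -0.0485, 0.0746]
eef_rot: [0.686, 0.728, -0.001, -0.0]
contact_force: [-0.1, 0.7, -0.8]
opening: 0.402
finger_force: 20.0
```

Request:
play_rows(
  translation=[
    [0,0,0.0025],
    [0,0,0],
    [0,0,0],
    [0,0,0],
    [0,0,0],
    [0,0,0],
    [0,0,-0.02],
    [0,0,-0.02],
    [0,0,-0.025],
    [0,0,0],
  ],
  delta_rot=[
    [0,0,0],
    [0,0,0],
    [0,0,0],
    [0,0,0],
    [0,0,0],
    [0,0,0],
    [0,0,0],
    [0,0,0],
    [0,0,0],
    [0,0,0],
  ],
  grip=[-1,-1,0.18,0.18,0.18,0.18,0.18,0.18,0.18,0.18],
)

```text
clock: 11.58
tool_pos: [0.5985, -0.0483, 0.1398]
eef_rot: [0.686, 0.728, 0.001, 0.002]
contact_force: [0.3, -0.2, 0.2]
opening: 0.593
finger_force: 0.0
```

```bash
python3 - <<'E'
from w import *
s=r.get_state();print(s['clock'],s['tool_pos'],s['opening'],go(s,(.4325,-.0112,.10),3.6))
E
```

```text
11.575 [ 0.598505   -0.04826314  0.13981172] 0.5934859891404212 (array([ 0.2,  0. , -0.2]), array([  47.4, -163.4,   39.8]))
```

Request:
play_rows(
  translation=[
    [0.0095,-0.0327,0],
    [0.0095,-0.0327,0],
    [0.0095,-0.0327,0],
    [0.0095,-0.0327,0],
    [0.0094,-0.0326,0],
    [0,0,0.015],
    [0,0,0.015],
    [0,0,0.01],
    [0,0,0],
    [0,0,0],
  ],
  delta_rot=[
    [0,0,0],
    [0,0,0],
    [0,0,0],
    [0,0,0],
    [0,0,0],
    [0,0,0],
    [0,0,0],
    [0,0,0],
    [0,0,0],
    [0,0,0],
  ],
  grip=[1,1,1,1,1,1,1,1,1,1],
)

```text
clock: 12.82
tool_pos: [0.431, -0.0108, 0.0972]
eef_rot: [0.686, 0.728, -0.001, -0.0]
contact_force: [0.3, -0.4, -0.7]
opening: 0.995
finger_force: 0.0
```

```bash
python3 - <<'E'
from w import *
s=r.get_state();print(s['clock'],s['tool_pos'],s['opening'],go(s,(.4325,-.0112,.0665),3.6))
E
```

```text
12.825 [ 0.43104752 -0.01083831  0.09716759] 0.9947888742310511 (array([-0.1,  0. , -0.2]), array([-0.5,  1.4, 30.7]))
```

Request:
play_rows(
  translation=[
    [0,0.0014,0.012],
    [0,0,0.011],
    [0,0,0.0075],
    [0,0,0],
    [0,0,0],
    [0,0,0],
    [0,0,0],
    [0,0,0],
    [0,0,0],
    [0,0,0],
  ],
  delta_rot=[
    [0,0,0],
    [0,0,0],
    [0,0,0],
    [0,0,0],
    [0,0,0],
    [0,0,0],
    [0,0,0],
    [0,0,0],
    [0,0,0],
    [0,0,0],
  ],
  grip=[1,1,1,1,1,-1,-1,-1,-1,-1],
  squeeze=25,
)

```text
clock: 14.08
tool_pos: [0.4323, -0.0109, 0.0664]
eef_rot: [0.686, 0.728, -0.001, -0.0]
contact_force: [-1.0, 0.2, 0.8]
opening: 0.524
finger_force: 25.0
```

Request:
play_rows(
  translation=[
    [0,0,-0.02],
    [0,0,-0.02],
    [0,0,-0.02],
    [0,0,-0.005],
    [0.0038,0.0321,0],
    [0.0038,0.0321,0],
    [0.0038,0.0321,0],
    [0.0038,0.0321,0],
    [0.004,0.032,0],
    [0,0,0],
    [0,0,0],
  ],
  delta_rot=[
    [0,0,0],
    [0,0,0],
    [0,0,0],
    [0,0,0],
    [0,0,0],
    [0,0,0],
    [0,0,0],
    [0,0,0],
    [0,0,0],
    [0,0,0],
    [0,0,0],
  ],
  grip=[-1,-1,-1,-1,-1,-1,-1,-1,-1,-1,-1],
)

```text
clock: 15.45
tool_pos: [0.5902, 0.0172, 0.1302]
eef_rot: [0.686, 0.728, -0.002, -0.0]
contact_force: [0.4, -0.1, -0.8]
opening: 0.526
finger_force: 25.0
```

```bash
python3 - <<'E'
from w import *
s=r.get_state();print(s['clock'],s['tool_pos'],s['opening'],go(s,(.5912,.0184,.073),3.6))
E
```

```text
15.45 [0.59023881 0.01720124 0.13020941] 0.52569531691156 (array([-0.2,  0.1, -0.2]), array([ 1.1,  1. , 57.2]))
```

Request:
play_rows(
  translation=[
    [0.001,0.001,0.014],
    [0,0,0.014],
    [0,0,0.014],
    [0,0,0.01],
    [0,0,0.006],
    [0,0,0],
    [0,0,0],
  ],
  delta_rot=[
    [0,0,0],
    [0,0,0],
    [0,0,0],
    [0,0,0],
    [0,0,0],
    [0,0,0],
    [0,0,0],
  ],
  grip=[-1,-1,-1,-1,-1,-1,-1],
)

```text
clock: 16.32
tool_pos: [0.5924, 0.0189, 0.0733]
eef_rot: [0.686, 0.728, -0.001, -0.0]
contact_force: [0.9, 0.1, -1.3]
opening: 0.525
finger_force: 25.0
```

Request:
play_rows(
  translation=[
    [0,0,0.0007],
    [0,0,0],
    [0,0,0],
    [0,0,0],
    [0,0,0],
    [0,0,-0.02],
    [0,0,-0.025],
    [0,0,-0.03],
    [0,0,-0.03],
    [0,0,0],
  ],
  delta_rot=[
    [0,0,0],
    [0,0,0],
    [0,0,0],
    [0,0,0],
    [0,0,0],
    [0,0,0],
    [0,0,0],
    [0,0,0],
    [0,0,0],
    [0,0,0],
  ],
  grip=[-1,0.27,0.27,0.27,0.27,0.27,0.27,0.27,0.27,0.27],
)

```text
clock: 17.58
tool_pos: [0.5938, 0.0195, 0.1808]
eef_rot: [0.686, 0.728, 0.002, 0.001]
contact_force: [0.2, -0.4, -0.3]
opening: 0.634
finger_force: 0.0
```

```bash
python3 - <<'E'
from w import *
s=r.get_state();print(s['clock'],s['tool_pos'],s['opening'],go(s,(.3785,.3224,.16),97.8-180),go(s,(.3785,.3224,.16),3.6))
E
```

```text
17.575 [0.59384865 0.01949558 0.18084533] 0.6338446991605998 (array([ 0.2, -0.2, 85.6]), array([-172.2, -329.3,   20.8])) (array([ 0.2, -0. , -0.2]), array([ 315.8, -195.9,   20.8]))
```

Request:
play_rows(
  translation=[
    [0.0395,-0.0245,0],
    [0.0395,-0.0245,0],
    [0.0395,-0.0245,0],
    [0.0395,-0.0245,0],
    [0.0395,-0.0245,0],
    [0.0395,-0.0245,0],
    [0.0395,-0.0245,0],
    [0.0395,-0.0245,0],
    [0,0,0],
    [0,0,0],
    [0,0,0],
    [0,0,0],
    [0,0,0],
    [0,0,0],
    [0,0,0],
    [0,0,0],
    [0,0,0],
    [0,0,0],
    [0,0,0],
  ],
  delta_rot=[
    [0,0,0],
    [0,0,0],
    [0,0,0],
    [0,0,0],
    [0,0,0],
    [0,0,0],
    [0,0,0],
    [0,0,0],
    [0,0,9.5],
    [0,0,9.5],
    [0,0,9.5],
    [0,0,9.5],
    [0,0,9.5],
    [0,0,9.5],
    [0,0,9.5],
    [0,0,9.5],
    [0,0,9.5],
    [0,0,0],
    [0,0,0],
  ],
  grip=[1,1,1,1,1,1,1,1,1,1,1,1,1,1,1,1,1,1,1],
)

```text
clock: 19.95
tool_pos: [0.3779, 0.3227, 0.1774]
eef_rot: [0.998, 0.07, -0.001, 0.0]
contact_force: [0.7, -0.2, -0.3]
opening: 1.004
finger_force: 0.0
```

```bash
python3 - <<'E'
from w import *
import cv2
s=r.get_state();print(s['clock'],s['q'].round(2),s['tool_pos'],s['opening'],go(s,(.3785,.3224,.10),97.8-180))
k=r.get_calibration("wrist");im=r.snapshot("wrist")
P=R.from_euler('z',97.8,degrees=True).apply(M['lid'])+[.3785,.3224,0]
for u,v in proj(k,P): 
    if abs(u)<2000 and abs(v)<2000: cv2.circle(im,(int(u),int(v)),3,(0,255,0),-1)
t=r.snapshot("top");kt=r.get_calibration("top")
for n in('bearing','collar','coupling'):
    for d in r.silhouettes("top",n)[:2]:
        z=0 if n=='coupling' else .006
        x=dict(bearing=(.59,.018),collar=(.595,-.05),coupling=(.457,.135))[n]
        print(n,d['confidence'],fit(n,[(kt,d['pixels'])],[*x,0],z))
cv2.imwrite("pics/w3.png",np.hstack([im[:,:],cv2.resize(t[150:290,200:340],(240,240)).repeat(1,0) if 0 else np.vstack([cv2.resize(t[170:260,230:340],(240,200)),np.zeros((220,240,3),np.uint8)])]))
E
```

```text
19.95 [-0.72  0.74 -0.13  2.06  0.25  0.37 -2.48] [0.37788734 0.32272667 0.17743004] 1.0036592964645605 (array([0. , 0.1, 0.3]), array([ 0.6,  0.4, 77.4]))
bearing 0.73 (array([0.59200102, 0.01821368, 0.55079976]), np.float64(0.6010271724098949))
bearing 0.58 (array([ 0.37304234, -0.29621517, -0.22628302]), np.float64(4.820531019731254))
collar 0.48 (array([ 0.597824  , -0.04867914,  4.13129352]), np.float64(1.457210481224541))
coupling 0.68 (array([ 0.45673856,  0.13395881, -0.84659718]), np.float64(0.6244211752816115))
coupling 0.19 (array([0.34633317, 0.31878704, 1.50722098]), np.float64(18.600458292299038))
```

View pics/w3.png

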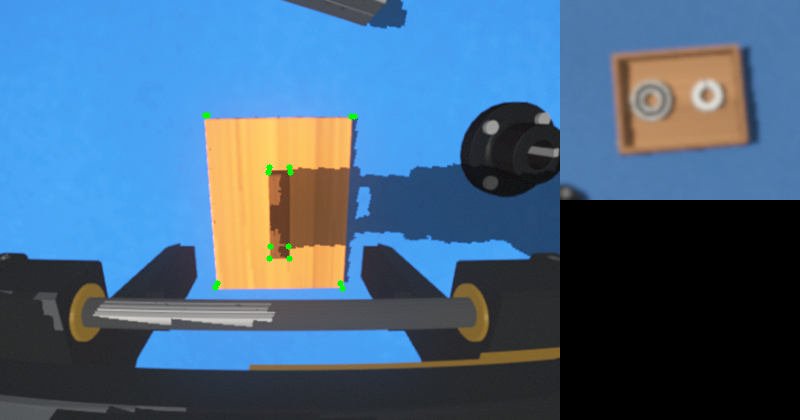

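Request:
play_rows(
  translation=[
    [0.0006,0.0004,0.02],
    [0,0,0.02],
    [0,0,0.02],
    [0,0,0.018],
    [0,0,0.012],
    [0,0,0.007],
    [0,0,0],
    [0,0,0],
    [0,0,0],
    [0,0,0],
    [0,0,0],
    [0,0,0],
    [0,0,0],
    [0,0,0],
    [0,0,0],
  ],
  delta_rot=[
    [0,0,0],
    [0,0,0],
    [0,0,0],
    [0,0,0],
    [0,0,0],
    [0,0,0],
    [0,0,0],
    [0,0,0],
    [0,0,0],
    [0,0,0],
    [0,0,0],
    [0,0,0],
    [0,0,0],
    [0,0,0],
    [0,0,0],
  ],
  grip=[1,1,1,1,1,1,1,1,-1,-1,-1,-1,-1,-1,-1],
  squeeze=40,
)

```text
clock: 22.08
tool_pos: [0.3786, 0.3224, 0.0805]
eef_rot: [0.998, 0.069, -0.001, 0.0]
contact_force: [-1.2, -0.4, 0.5]
opening: 0.234
finger_force: 0.0
```

Still closing; a few more rows, then lift.

Request:
play_rows(
  translation=[
    [0,0,0],
    [0,0,0],
    [0,0,0],
    [0,0,-0.02],
    [0,0,-0.03],
    [0,0,-0.03],
    [0,0,0],
  ],
  delta_rot=[
    [0,0,0],
    [0,0,0],
    [0,0,0],
    [0,0,0],
    [0,0,0],
    [0,0,0],
    [0,0,0],
  ],
  grip=[-1,-1,-1,-1,-1,-1,-1],
)

```text
clock: 22.95
tool_pos: [0.3794, 0.323, 0.162]
eef_rot: [0.998, 0.069, 0.001, -0.001]
contact_force: [-0.2, 0.1, -1.9]
opening: 0.178
finger_force: 40.0
```

```bash
python3 - <<'E'
from w import *
s=r.get_state();print(s['clock'],s['q'].round(2),s['tool_pos'],s['opening'],s['finger_force'],go(s,(.5933,-.0145,.155),3.6))
E
```

```text
22.95 [-0.72  0.77 -0.12  2.06  0.26  0.32 -2.49] [0.37943741 0.32301486 0.16199549] 0.17840878509296854 39.95566003024578 (array([ -0. ,  -0.1, -85.7]), array([-350.3,  192.2,    7. ]))
```

Request:
play_rows(
  translation=[
    [0,0,0],
    [0,0,0],
    [0,0,0],
    [0,0,0],
    [0,0,0],
    [0,0,0],
    [0,0,0],
    [0,0,0],
    [0,0,0],
    [0,0,0],
    [-0.0389,0.0213,0],
    [-0.0389,0.0213,0],
    [-0.0389,0.0213,0],
    [-0.0389,0.0213,0],
    [-0.0389,0.0213,0],
    [-0.0389,0.0213,0],
    [-0.0389,0.0213,0],
    [-0.0389,0.0213,0],
    [-0.0389,0.0213,0],
    [0,0,0],
  ],
  delta_rot=[
    [0,0,-8.57],
    [0,0,-8.57],
    [0,0,-8.57],
    [0,0,-8.57],
    [0,0,-8.57],
    [0,0,-8.57],
    [0,0,-8.57],
    [0,0,-8.57],
    [0,0,-8.57],
    [0,0,-8.57],
    [0,0,0],
    [0,0,0],
    [0,0,0],
    [0,0,0],
    [0,0,0],
    [0,0,0],
    [0,0,0],
    [0,0,0],
    [0,0,0],
    [0,0,0],
  ],
  grip=[-1,-1,-1,-1,-1,-1,-1,-1,-1,-1,-1,-1,-1,-1,-1,-1,-1,-1,-1,-1],
)

```text
clock: 25.45
tool_pos: [0.5926, -0.0202, 0.1581]
eef_rot: [0.688, 0.726, -0.002, 0.0]
contact_force: [-0.6, -0.0, -2.2]
opening: 0.177
finger_force: 40.0
```

Request:
play_rows(
  translation=[
    [0,0,0],
    [0,0,0],
  ],
  delta_rot=[
    [0,0,0],
    [0,0,0],
  ],
  grip=[-1,-1],
)

```text
clock: 25.7
tool_pos: [0.5911, -0.0132, 0.16]
eef_rot: [0.684, 0.73, -0.001, -0.001]
contact_force: [-0.1, 0.9, -2.6]
opening: 0.177
finger_force: 40.0
```

```bash
python3 - <<'E'
from w import *
import cv2
s=r.get_state();print(s['clock'],s['tool_pos'],s['opening'],s['finger_force'],go(s,(.5933,-.0145,.1065),3.6))
k=r.get_calibration("wrist");im=r.snapshot("wrist")
B=R.from_euler('z',3.6,degrees=True).apply(M['box'])+[.5933,-.0145,0]
q=R.from_quat(s['eef_rot']);Y=q.apply([0,1,0]);print('tilt',q.apply([0,0,1]))
L=R.from_euler('z',np.arctan2(Y[1],Y[0])).apply(M['lid'])+s['tool_pos']-[0,0,.0805]
for W,c in((B,(255,0,0)),(L,(0,255,0))):
  for u,v in proj(k,W): 
    if abs(u)<2000 and abs(v)<2000: cv2.circle(im,(int(u),int(v)),3,c,-1)
cv2.imwrite("pics/w4.png",im)
E
```

```text
25.7 [ 0.59105543 -0.01316538  0.16004475] 0.17686601300755828 39.95579184964299 (array([-0.2, -0. ,  0.2]), array([-1.5,  2.2, 53.5]))
tilt [-2.84253275e-03  2.95996385e-04 -9.99995916e-01]
```

View pics/w4.png

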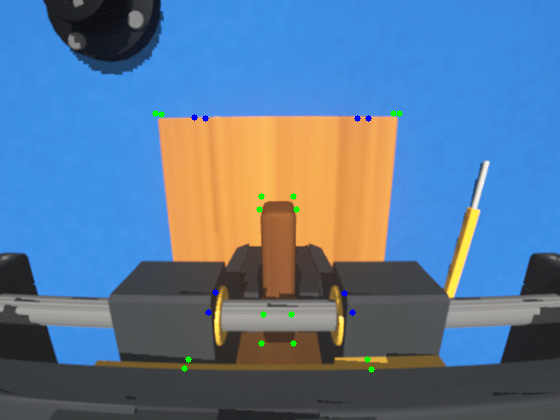

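Request:
play_rows(
  translation=[
    [-0.0005,0.0022,0],
    [0,0,0.015],
    [0,0,0.012],
    [0,0,0.009],
    [0,0,0],
    [0,0,0],
    [0,0,0],
  ],
  delta_rot=[
    [0,0,0],
    [0,0,0],
    [0,0,0],
    [0,0,0],
    [0,0,0],
    [0,0,0],
    [0,0,0],
  ],
  grip=[-1,-1,-1,-1,-1,-1,-1],
)

```text
clock: 26.62
tool_pos: [0.5944, -0.0153, 0.1249]
eef_rot: [0.685, 0.729, -0.0, 0.0]
contact_force: [-0.1, 0.3, -1.1]
opening: 0.179
finger_force: 40.0
```

Request:
play_rows(
  translation=[
    [0.0015,-0.001,0],
    [0,0,0.006],
    [0,0,0.006],
    [0,0,0.005],
    [0,0,0],
    [0,0,0],
  ],
  delta_rot=[
    [0,0,0],
    [0,0,0],
    [0,0,0],
    [0,0,0],
    [0,0,0],
    [0,0,0],
  ],
  grip=[-1,-1,-1,-1,-1,-1],
)

```text
clock: 27.38
tool_pos: [0.593, -0.0139, 0.1074]
eef_rot: [0.685, 0.729, -0.001, -0.0]
contact_force: [0.6, -0.0, -0.6]
opening: 0.18
finger_force: 40.0
```

Request:
play_rows(
  translation=[
    [0,0,0.001],
    [0,0,0],
    [0,0,0],
    [0,0,0],
    [0,0,0],
    [0,0,0],
    [0,0,-0.02],
    [0,0,-0.02],
    [0,0,-0.02],
    [0,0,0],
  ],
  delta_rot=[
    [0,0,0],
    [0,0,0],
    [0,0,0],
    [0,0,0],
    [0,0,0],
    [0,0,0],
    [0,0,0],
    [0,0,0],
    [0,0,0],
    [0,0,0],
  ],
  grip=[-1,-1,0.3,0.3,0.3,0.3,0.5,1,1,1],
)

```text
clock: 28.62
tool_pos: [0.5943, -0.0136, 0.169]
eef_rot: [0.685, 0.729, 0.001, 0.001]
contact_force: [0.5, 0.3, -0.0]
opening: 0.998
finger_force: 0.0
```

```bash
python3 - <<'E'
from w import *
s=r.get_state();print(s['clock'],s['tool_pos'],s['opening'],go(s,(.457,.1348,.17),3.6))
E
```

```text
28.625 [ 0.59425595 -0.01363021  0.16896471] 0.9978506499224506 (array([ 0.2,  0. , -0. ]), array([ 156.8, -127.7,   -1. ]))
```

Request:
play_rows(
  translation=[
    [0.0314,-0.0255,0],
    [0.0314,-0.0255,0],
    [0.0314,-0.0255,0],
    [0.0314,-0.0255,0],
    [0.0312,-0.0257,0],
    [0,0,0.015],
    [0,0,0.015],
    [0,0,0],
    [0,0,0],
  ],
  delta_rot=[
    [0,0,0],
    [0,0,0],
    [0,0,0],
    [0,0,0],
    [0,0,0],
    [0,0,0],
    [0,0,0],
    [0,0,0],
    [0,0,0],
  ],
  grip=[1,1,1,1,1,1,1,1,1],
)

```text
clock: 29.75
tool_pos: [0.4559, 0.1346, 0.1368]
eef_rot: [0.685, 0.729, -0.001, -0.0]
contact_force: [-0.4, 0.5, -0.2]
opening: 0.998
finger_force: 0.0
```

```bash
python3 - <<'E'
from w import *
s=r.get_state();print(s['clock'],s['tool_pos'],s['opening'],go(s,(.457,.135,.086),3.6))
kt=r.get_calibration("scene");r.snapshot("scene")
for d in r.silhouettes("scene","lid")[:1]:
    p,e=fit('lid',[(kt,d['pixels'])],[.593,-.0145,.06],.026);print('lid',p,e)
kt=r.get_calibration("wrist");r.snapshot("wrist")
for d in r.silhouettes("wrist","coupling")[:1]:
    p,e=fit('coupling',[(kt,d['pixels'])],[.457,.135,.06],0);print('coup',p,e)
E
```

```text
29.75 [0.45585953 0.13462122 0.13679519] 0.9984510032611469 (array([-0.1,  0. , -0. ]), array([ 0.3,  1.2, 50.8]))
lid [ 0.59343084 -0.01392608  0.07675461] 1.678034522019099
coup [0.45620053 0.13595049 0.16025352] 0.6479102437518076
```

Lid is in place. Descend on the hub and grip.

Request:
play_rows(
  translation=[
    [0.0003,0.001,0.015],
    [0,0,0.015],
    [0,0,0.012],
    [0,0,0.0085],
    [0,0,0],
    [0,0,0],
    [0,0,0],
    [0,0,0],
    [0,0,0],
    [0,0,0],
    [0,0,0],
  ],
  delta_rot=[
    [0,0,0],
    [0,0,0],
    [0,0,0],
    [0,0,0],
    [0,0,0],
    [0,0,0],
    [0,0,0],
    [0,0,0],
    [0,0,0],
    [0,0,0],
    [0,0,0],
  ],
  grip=[1,1,1,1,1,1,-1,-1,-1,-1,-1],
  squeeze=58,
)

```text
clock: 31.32
tool_pos: [0.4562, 0.1348, 0.0861]
eef_rot: [0.685, 0.729, -0.001, -0.0]
contact_force: [-0.8, -0.4, 0.9]
opening: 0.51
finger_force: 58.0
```

Request:
play_rows(
  translation=[
    [0,0,-0.01],
    [0,0,-0.02],
    [0,0,-0.03],
    [0,0,-0.03],
    [0,0,-0.01],
    [0,0,0],
    [0,0,0],
  ],
  delta_rot=[
    [0,0,0],
    [0,0,0],
    [0,0,0],
    [0,0,0],
    [0,0,0],
    [0,0,0],
    [0,0,0],
  ],
  grip=[-1,-1,-1,-1,-1,-1,-1],
)

```text
clock: 32.2
tool_pos: [0.4562, 0.1345, 0.1849]
eef_rot: [0.685, 0.729, -0.002, -0.001]
contact_force: [-0.0, -0.2, -7.7]
opening: 0.512
finger_force: 58.0
```

```bash
python3 - <<'E'
from w import *
s=r.get_state();print(s['clock'],s['tool_pos'],s['opening'],s['contact_force'],go(s,(.604,-.184,.18),3.6))
E
```

```text
32.2 [0.45622976 0.1345235  0.18491785] 0.5115268402178105 [-0.04192167 -0.19628621 -7.66428089] (array([-0.2,  0.1, -0. ]), array([-327.2,  127.5,    4.9]))
```

Request:
play_rows(
  translation=[
    [-0.02,0.008,0],
    [-0.03,0.012,0],
    [-0.037,0.014,0],
    [-0.037,0.014,0],
    [-0.037,0.014,0],
    [-0.037,0.014,0],
    [-0.037,0.014,0],
    [-0.037,0.014,0],
    [-0.03,0.0125,0],
    [-0.025,0.011,0],
    [0,0,0],
    [0,0,0],
    [0,0,0],
  ],
  delta_rot=[
    [0,0,0],
    [0,0,0],
    [0,0,0],
    [0,0,0],
    [0,0,0],
    [0,0,0],
    [0,0,0],
    [0,0,0],
    [0,0,0],
    [0,0,0],
    [0,0,0],
    [0,0,0],
    [0,0,0],
  ],
  grip=[-1,-1,-1,-1,-1,-1,-1,-1,-1,-1,-1,-1,-1],
)

```text
clock: 33.83
tool_pos: [0.604, -0.1819, 0.1855]
eef_rot: [0.684, 0.73, -0.001, -0.001]
contact_force: [0.9, 0.1, -7.4]
opening: 0.509
finger_force: 58.0
```

```bash
python3 - <<'E'
from w import *
s=r.get_state();print(s['clock'],s['tool_pos'],s['eef_rot'],s['opening'],s['contact_force'],go(s,(.604,-.184,.09),3.6))
E
```

```text
33.825 [ 0.60398581 -0.18191884  0.18548146] [ 0.68379476  0.72967287 -0.00102766 -0.001083  ] 0.5086308151081803 [ 0.89777379  0.06206213 -7.39532164] (array([-0.2, -0. ,  0.1]), array([-2.1, -0.1, 95.5]))
```

Request:
play_rows(
  translation=[
    [-0.002,0,0.015],
    [0,0,0.02],
    [0,0,0.02],
    [0,0,0.02],
    [0,0,0.012],
    [0,0,0.008],
    [0,0,0],
    [0,0,0],
  ],
  delta_rot=[
    [0,0,0],
    [0,0,0],
    [0,0,0],
    [0,0,0],
    [0,0,0],
    [0,0,0],
    [0,0,0],
    [0,0,0],
  ],
  grip=[-1,-1,-1,-1,-1,-1,-1,-1],
)

```text
clock: 34.83
tool_pos: [0.6051, -0.1854, 0.0918]
eef_rot: [0.685, 0.729, -0.0, 0.0]
contact_force: [0.2, -0.4, -8.2]
opening: 0.511
finger_force: 58.0
```

Request:
play_rows(
  translation=[
    [0,0,0.004],
    [0,0,0.002],
    [0,0,0],
    [0,0,0],
  ],
  delta_rot=[
    [0,0,0],
    [0,0,0],
    [0,0,0],
    [0,0,0],
  ],
  grip=[-1,-1,-1,-1],
)

```text
clock: 35.33
tool_pos: [0.6048, -0.1855, 0.0861]
eef_rot: [0.685, 0.729, -0.001, 0.0]
contact_force: [-2.1, 0.1, 5.9]
opening: 0.51
finger_force: 58.0
```

Touching the bench (force turned upward). Release and lift.

Request:
play_rows(
  translation=[
    [0,0,0],
    [0,0,0],
    [0,0,0],
    [0,0,0],
    [0,0,0],
    [0,0,0],
    [0,0,-0.02],
    [0,0,-0.03],
    [0,0,-0.04],
    [0,0,-0.04],
    [0,0,0],
    [0,0,0],
  ],
  delta_rot=[
    [0,0,0],
    [0,0,0],
    [0,0,0],
    [0,0,0],
    [0,0,0],
    [0,0,0],
    [0,0,0],
    [0,0,0],
    [0,0,0],
    [0,0,0],
    [0,0,0],
    [0,0,0],
  ],
  grip=[0.5,0.5,0.5,0.5,0.5,0.5,0.5,0.5,0.5,0.5,0.5,0.5],
)

```text
clock: 36.83
tool_pos: [0.6044, -0.1855, 0.2155]
eef_rot: [0.685, 0.729, -0.001, -0.0]
contact_force: [-0.7, -0.6, -0.8]
opening: 0.75
finger_force: 0.0
```

```bash
python3 - <<'E'
from w import *
import cv2
ims=[]
for c in("scene","top"):
    im=r.snapshot(c);kt=r.get_calibration(c);ims.append(im)
    for n,x,z in(('lid',(.593,-.0145,.06),.026),('coupling',(.604,-.184,0),0),('scribe',0,0)):
        for d in r.silhouettes(c,n)[:1]:
            if x: print(c,n,fit(n,[(kt,d['pixels'])],x,z))
    print('scribe',[d['point'] for d in r.look_for(c,'scribe')[:1]])
print(r.get_state()['tool_pos'],r.get_state()['clock'])
cv2.imwrite("pics/end.png",np.hstack([cv2.resize(ims[0][100:380,100:400],(400,373)),cv2.resize(ims[1][110:320,230:455],(400,373))]))
E
```

```text
scene lid (array([ 0.59603449, -0.01298001,  0.08144598]), np.float64(3.2151976201399437))
scene coupling (array([ 0.6058827 , -0.18403043, -0.50134728]), np.float64(0.8789560251501606))
scribe [[0.7531, -0.0379, 0.0048]]
top lid (array([ 0.59449846, -0.01632015,  0.07060789]), np.float64(0.9911043671685353))
top coupling (array([ 0.58409896, -0.04331174, -1.50415145]), np.float64(18.973050155167506))
scribe [[0.7511, -0.0323, 0.0061]]
[ 0.60463661 -0.1852603   0.21485658] 37.325
```

View pics/end.png

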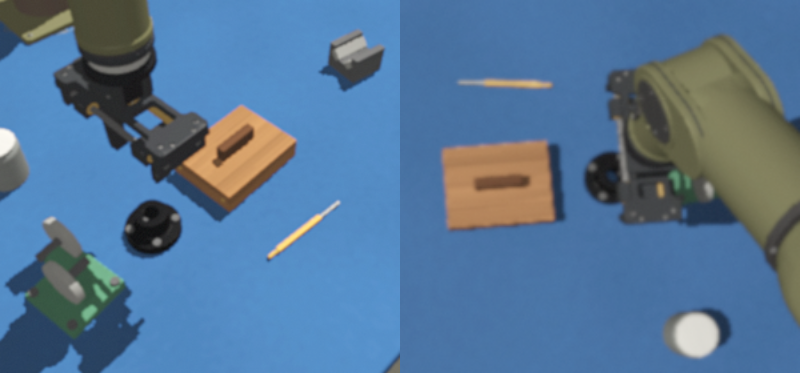

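The final picture shows the lid flush on the box, the coupling standing between the box and the pedestal, and the scribe and tin where they started. I'm handing the job in.

```bash
python3 -c "
from plant import r
print(r.finish_job())"
```

```text
the job is handed in; nothing more can be done
None
```

I handed the job in at about 37 s, with no verdict returned: bearing and collar are flat in their halves of the box, the lid is closed, the coupling stands flange down about 170 mm from the box centre on the pedestal side, and the scribe and tin look unmoved in the final pictures.

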